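# Take the coffee stack apart

### The arm

A 6-joint arm with a two-finger parallel gripper is mounted at the origin on the work surface. World frame = base frame: x ahead of the robot, y to its left, z up, the work surface at z = 0. Lengths are in m, angles in rad, forces in N, time in s.
With the tool pointing down it reaches from about 0.35 to 0.8 m from the base axis. Payload 7.3 kg.
Tool frame: the origin (TCP) lies between the finger pads; the fingertips stand 25 mm ahead of it and the grasp point (between the pads) lies 6 mm ahead of it (r.tip_extent is the distance from the TCP to the fingertips, in m); z points along the fingers, y is the direction in which the jaws open and shut (so a half turn about z gives the same grasp; the last joint's range is limited). The gripper opens to 85 mm and grips with 20 to 120 N. Pads are 22 mm wide; open, the fingers measure 114 mm over their backs; the gripper's body (76 mm by 85 mm) begins 54 mm behind the grasp point. The pads swing forward as they close: fully open they stand 13 mm farther back than shut.
Start: joints at [-1.463, 0.342, 1.524, -0, 1.275, -0.146], TCP at [0.132, -0.508, 0.256] pointing down, gripper open.
Joint ranges: [-2.53, 2.53], [-0.77, 2.02], [0.04, 2.7], [-1, 4.14], [0.28, 2.66], [-3.11, 3.11]. Speed limits (rad/s): [2.57, 2.57, 3.14, 3.14, 3.14, 3.14].

### API

Orientations are given as a unit quaternion [x, y, z, w].
In Python, from workcell import r, command_gripper, optics gives the robot as it stands. The module is installed in compiled form; this text tells all that it offers. Calls block until the motion is done:
- r.reach(position, orientation): joint-space move of the TCP to a pose.
- r.move_straight(position, orientation=None, speed=0.15, max_force=None): straight line of the TCP; orientation=None keeps the orientation; speed is the mean speed in m/s. With max_force (N) it stops when the force on the tool has changed by that much, and returns True; else False.
- r.movej(angles): joint-space move.
- command_gripper(opening, force=None): finger opening in m; force is the grip in N (None keeps the last); returns when the fingers have stopped.
- r.hold(seconds).
- r.solve_ik(position, orientation): joint angles nearest the present ones, or None.
- r.read_state(): the state.
- optics.get_image(name): name is "scene" or "side" or "wrist"; returns (picture, depth): 420x560x3 uint8, red, green, blue; 420x560 float32, m along the optical axis (not along the pixel's ray), 0 where there is no reading.
- optics.camera_model(name): a dict with "K" (3x3 intrinsics, pixels), "R" (3x3) and "t" (3): a world point X has camera coordinates R X + t; the wrist camera has in their place "tool_from_camera" (4x4, takes a point from camera to tool coordinates, whose origin is the TCP and whose axes are the flange's). Camera axes: x right, y down, z forward; pixel columns grow to the right and rows downward; lengths in m; the calibration is good to about 2 mm. A picture is of the moment at which its call begins: read the wrist's pose just before it. camera_model takes no time and is no camera call.
A pose or a line that the arm cannot do raises r.PlanningError and nothing moves.
- r.finish_job(): hands the job in, once; it reports no verdict.
The state is a dict: "time_s": time; "joint_positions": joint angles; "dq": joint speeds; "tau": joint torques, N m; "eef_pos": TCP position; "eef_rot": TCP orientation; "contact_force": force on the tool from outside, world axes, zero at the start; "torque": the same for the moment, N m; "grip_width": finger opening in m.
Only numpy, scipy, OpenCV 4.12 (cv2) and the standard library are available. Lean on these libraries where they do the work, as an engineer would, in place of code of your own. Each camera call takes 0.05 s, during which the arm holds its last target. There are 200 camera calls.

### The job

Take apart the stack on the ledge, one piece at a time and in this order: put the black lid flat inside the steel ring on top of the clear capsule carousel, stand the capsule in the stainless tray, stand the cup in the middle of the round slate coaster, and last lay the glass saucer in the middle of the oblong rubber mat, its long sides parallel to the mat's. Keep every piece upright throughout, and leave the sugar bowl and the spoon where they are.

Things in the scene. Friction and masses are not known exactly. Their poses are not given: they have to be found in the camera images.
- lid_c (a point): Small black plastic lid, loose, 30 g, 29 mm high, at first on the cup. From below: plug 46 mm across, 4 mm high (at first in the cup's mouth); flat disc 55 mm across, 5 mm thick; upright round knob 16 mm across, 20 mm high, to take it by. Point: on its axis, 14.5 mm above its underside; the disc's upper face is 5.5 mm below it, the knob's top 14.5 mm above. z up.
- capsule_c (a point): Aluminium coffee capsule, loose, about 20 g, 30 mm high, standing rim down on one half of the saucer beside the cup. Rim at the bottom 37 mm across, 2 mm thick; body above it 30 mm across narrowing to 28 mm at 26 mm height; slightly rounded top. Point: on its axis, 15 mm above its underside. z up.
- cup_c (a point): Yellow ceramic cup without handle, loose, about 160 g, 58 mm high, standing upright on the other half of the saucer, the lid on it. Foot 42 mm across, widening to 60 mm at 28 mm height; from there to the rim straight, 60 mm across; wall 5 mm. Point: on its axis, 29 mm above its underside. z up.
- saucer_c (a point): Oblong glass saucer, loose, about 180 g: shallow rectangular dish with upright sides, 150 mm long (x), 62 mm wide (y), 14 mm high, floor and walls 5 mm. It lies on the ledge (height 0) under cup and capsule, which stand on its long axis 35 mm either side of its centre, either one on either side. Taken across its width when empty. Point: its centre, 7 mm above its underside. z up.
- carousel_seat (a point): Place for the lid: centre of the flat round top of the clear plastic capsule carousel on its turntable base, 130 mm across, fixed. This point lies on that top's surface, 62 mm above the ledge. A steel ring 80 mm across inside, 88 mm outside and 6 mm high surrounds the place. z is up. Capsules show in the pockets below.
- tray_in (a point): Place for the capsule: empty stainless tray, open above, fixed, 130 mm (x) by 100 mm (y) and 14 mm high outside, walls and floor 3 mm thick. This point is the centre of the inner floor, 3 mm above the ledge; the walls rise 11 mm above it. z is up.
- coaster: Place for the cup: round slate coaster, 100 mm across, 4 mm thick, fixed on the ledge. Origin at the centre of its underside, at the ledge's height; z is up.
- mat: Place for the saucer: oblong dark rubber mat, 180 mm long (its x) by 92 mm wide (its y), 3 mm thick, fixed on the ledge. Origin at the centre of its underside, at the ledge's height; z is up.
- sugar_bowl: Bystander: white ceramic sugar bowl, open, 72 mm across and 45 mm high, loose. Origin at the centre of its underside. To be left alone.
- spoon: Bystander: short steel coffee spoon with a thick handle, 120 mm long, lying on the ledge along its own x, loose. To be left alone.

How it is judged:
By the outcome, as a careful person would: the job done as asked, in the order asked, and still so for the second after the job is handed in, with the robot touching nothing.
It also fails if it takes over 134 s, if anything falls off the work surface, if the arm or the gripper's body presses on something with over 40 N, if the wrist force passes 120 N, or if a joint passes its speed limit or range.

## Working session

There is one attempt and no reset: what is moved stays moved. The work goes in short steps, each a Python script; the robot and the scene stay as the last script left them, time stands still between calls to the robot, and variables do not carry over. Pictures are saved under pics/ and viewed, about 12 in all and at most 16, crops included, and the job is handed in when it is done.

```bash
mkdir -p pics; ls
python3 - <<'E'
from workcell import r, command_gripper, optics
import cv2, numpy as np
for n in ("scene","side"):
    p,d=optics.get_image(n); cv2.imwrite(f"pics/{n}0.png",p[:,:,::-1]); np.savez(f"{n}0.npz",p=p,d=d)
    m=optics.camera_model(n); print(n,m["K"].tolist(),m["R"].round(3).tolist(),m["t"].round(3).tolist(), (-m["R"].T@m["t"]).round(3))
print(optics.camera_model("wrist")); print(r.read_state())
E
```

```text
pics
scene [[395.5342942676665, 0.0, 278.95621003789296], [0.0, 395.5342942676665, 209.3944676889258], [0.0, 0.0, 1.0]] [[-0.642, 0.766, 0.007], [0.569, 0.483, -0.666], [-0.514, -0.424, -0.746]] [0.353, -0.248, 1.311] [1.041 0.405 0.81 ]
side [[458.03221534578125, 0.0, 283.50712122527915], [0.0, 458.03221534578125, 206.63791877879598], [0.0, 0.0, 1.0]] [[-0.944, -0.329, 0.014], [-0.257, 0.71, -0.655], [0.206, -0.622, -0.755]] [0.52, 0.183, 1.065] [0.319 0.703 0.917]
{'K': array([[291.85039301,   0.        , 282.38860865],
       [  0.        , 291.85039301, 200.71135458],
       [  0.        ,   0.        ,   1.        ]]), 'tool_from_camera': array([[ 5.66793092e-04, -9.47663072e-01, -3.19271641e-01,
         8.27257163e-02],
       [ 9.99997979e-01, -7.86721775e-05,  2.00878055e-03,
        -1.06862104e-03],
       [-1.92876494e-03, -3.19272135e-01,  9.47661112e-01,
        -1.16852467e-01],
       [ 0.00000000e+00,  0.00000000e+00,  0.00000000e+00,
         1.00000000e+00]])}
{'time_s': 0.1, 'joint_positions': array([-1.46298658e+00,  3.42654879e-01,  1.52492518e+00, -3.92905931e-05,
        1.27539130e+00, -1.46011011e-01]), 'dq': array([ 0.00035998, -0.00142245, -0.00162193,  0.00121507, -0.00032169,
        0.001463  ]), 'tau': array([ 1.75374549e-03, -4.34449553e+01, -2.46489894e+01, -1.75225650e-04,
        4.75002758e-03,  2.39699801e-06]), 'eef_pos': array([ 0.13179981, -0.50785241,  0.25569319]), 'eef_rot': array([ 9.91956719e-01,  1.26575635e-01, -5.62072800e-06, -6.89584442e-04]), 'contact_force': array([ 0.14004547, -0.38804068,  0.58606365]), 'torque': array([ 0.00029014, -0.03511471, -0.02650346]), 'grip_width': 0.08525421573012962}
```

View pics/scene0.png

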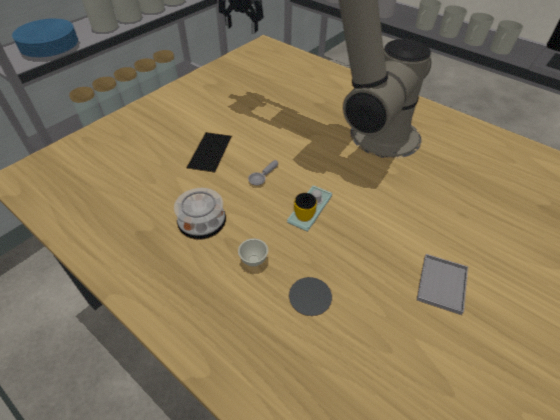

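View pics/side0.png

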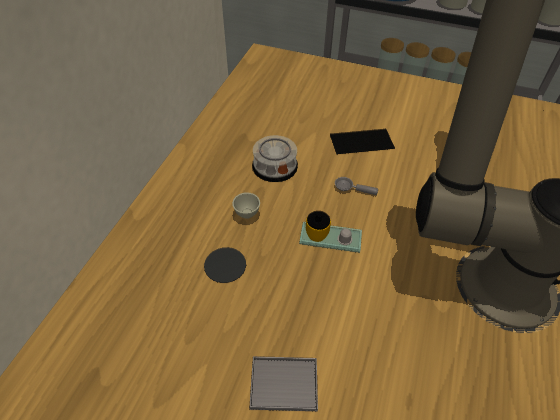

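Scene view: stack (305,207), carousel (199,207), coaster (310,296), tray (442,283), mat (210,152), bowl (253,254), spoon (262,175). The side view shows the same, with the tray at (284,383) and the saucer at (331,237). Next: rough positions by ray–plane intersection.

```bash
cat > h.py <<'E'
from workcell import r, command_gripper, optics
import cv2, numpy as np
from scipy.spatial.transform import Rotation as Ro
def cam(n, st=None):
    m=optics.camera_model(n); K=m["K"]
    if n!="wrist": return K,m["R"].T,-m["R"].T@m["t"]
    T=m["tool_from_camera"]; Rt=Ro.from_quat(st["eef_rot"]).as_matrix()
    return K,Rt@T[:3,:3],Rt@T[:3,3]+st["eef_pos"]
def plane(c,uv,z):
    K,R,o=c; uv=np.atleast_2d(np.asarray(uv,float))
    d=np.c_[(uv[:,0]-K[0,2])/K[0,0],(uv[:,1]-K[1,2])/K[1,1],np.ones(len(uv))]@R.T
    return (o+d*((z-o[2])/d[:,2])[:,None])[:,:2]
def proj(c,X):
    K,R,o=c; q=(np.atleast_2d(X)-o)@R@K.T; return q[:,:2]/q[:,2:]
def cloud(c,d):
    K,R,o=c; v,u=np.mgrid[:d.shape[0],:d.shape[1]]
    P=np.stack([(u-K[0,2])/K[0,0]*d,(v-K[1,2])/K[1,1]*d,d],-1)@R.T+o
    P[d<=0]=np.nan; return P
def shot(name):
    st=r.read_state(); p,d=optics.get_image("wrist"); cv2.imwrite(f"pics/{name}.png",p[:,:,::-1])
    np.savez(f"{name}.npz",p=p,d=d,pos=st["eef_pos"],rot=st["eef_rot"]); return cam("wrist",st),p,d
def load(name):
    f=np.load(f"{name}.npz"); return cam("wrist",dict(eef_pos=f["pos"],eef_rot=f["rot"])),f["p"],f["d"]
def down(a):  # tool down, tool y (jaw axis) at angle a in world
    y=np.array([np.cos(a),np.sin(a),0]); z=np.array([0,0,-1.]); return Ro.from_matrix(np.c_[np.cross(y,z),y,z]).as_quat()
E
python3 - <<'E'
from h import *
for n,pts in dict(scene=dict(lid=(305,200,.08),sauc=[(316,187,.014),(332,194,.014),(306,228,.014),(290,220,.014)],caro=(199,205,.062),coaster=(310,296,.004),mat=[(205,133,.003),(232,138,.003),(213,171,.003),(187,164,.003)],tray=[(424,257,.014),(467,263,.014),(463,311,.014),(418,302,.014)],bowl=(253,248,.045),spoon=[(257,180,0),(277,164,0)]),
  side=dict(lid=(318,218,.08),caps=(345,233,.035),sauc=[(304,224,.014),(361,227,.014),(361,250,.014),(300,244,.014)],caro=(275,152,.062),coaster=(225,265,.004),mat=[(331,133,.003),(388,129,.003),(395,149,.003),(338,153,.003)],tray=[(253,358,.014),(317,358,.014),(317,409,.014),(250,409,.014)],bowl=(246,204,.045),spoon=[(344,184,0),(377,189,0)])).items():
    for k,v in pts.items():
        v=np.atleast_2d(v).astype(float); w=plane(cam(n),v[:,:2],v[0,2]); s=""
        if len(v)==4: e=(w[1]-w[0]+w[2]-w[3])/2; f=(w[3]-w[0]+w[2]-w[1])/2; s=[(round(float(np.hypot(*g)),3),round(float(np.degrees(np.arctan2(g[1],g[0]))),1)) for g in (e,f)]
        print(n,k,w.mean(0).round(3),s, w.round(3).tolist() if len(v)==2 else "")
E
```

```text
scene lid [0.471 0.019]  
scene sauc [0.428 0.013] [(0.05, 97.1), (0.145, 7.8)] 
scene caro [ 0.646 -0.186]  
scene coaster [0.643 0.171]  
scene mat [ 0.437 -0.38 ] [(0.091, 112.0), (0.161, 25.6)] 
scene tray [0.42  0.389] [(0.099, 118.7), (0.133, 19.6)] 
scene bowl [0.649 0.002]  
scene spoon [ 0.39 -0.18]  [[0.436, -0.18], [0.344, -0.18]]
side lid [0.459 0.02 ]  
side caps [0.391 0.006]  
side sauc [0.422 0.01 ] [(0.146, -165.6), (0.068, 100.9)] 
side caro [ 0.64  -0.181]  
side coaster [0.638 0.172]  
side mat [ 0.429 -0.381] [(0.177, -153.9), (0.092, 116.0)] 
side tray [0.414 0.39 ] [(0.128, -160.5), (0.099, 107.5)] 
side bowl [0.649 0.009]  
side spoon [ 0.394 -0.194]  [[0.439, -0.188], [0.348, -0.2]]
```

Run:
```python
from h import *
D=np.radians
for n,x,y,a in [("mat",.43,-.38,-66),("caro",.62,-.18,-80),("coast",.62,.17,-80),("tray",.41,.385,-70),("stack",.42,.01,-80)]:
    z=.25 if n!="stack" else .2
    try: r.reach([x,y,z],down(D(a)))
    except r.PlanningError as e: print(n,e); continue
    shot("w_"+n); s=r.read_state(); print(n,s["time_s"],s["joint_positions"].round(2))
ims=[cv2.resize(cv2.imread(f"pics/w_{n}.png"),(400,300)) for n in("mat","caro","coast","tray")]
cv2.imwrite("pics/tour.png",np.vstack([np.hstack(ims[:2]),np.hstack(ims[2:])]))
```

```text
mat 1.3833 [-0.86  0.44  1.4  -0.    1.31  0.29]
caro 2.5 [-0.4   0.57  1.17 -0.    1.4   0.99]
coast 3.8667 [ 0.15  0.57  1.18 -0.    1.4   1.54]
tray 5.0667 [ 0.62  0.42  1.43 -0.    1.3   1.84]
stack 6.525 [-0.16  0.21  1.88  0.    1.05  1.24]
```

View pics/tour.png

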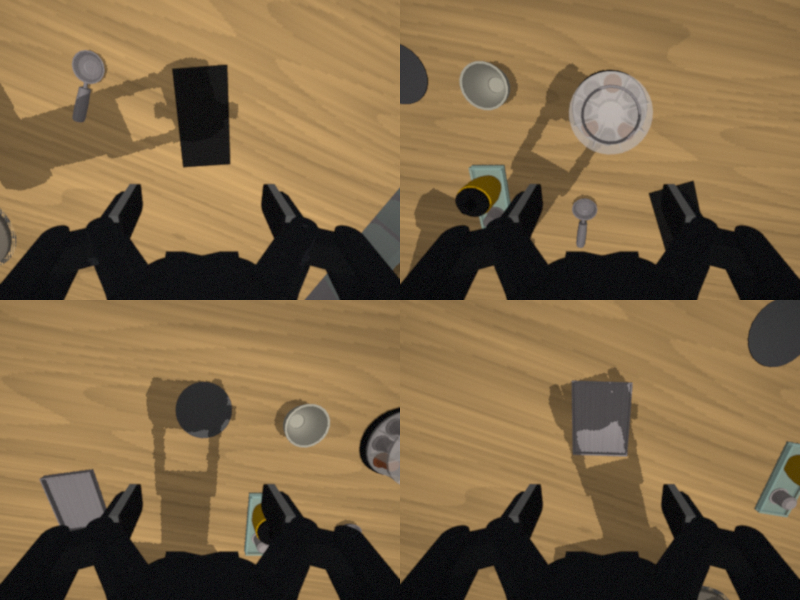

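View pics/w_stack.png

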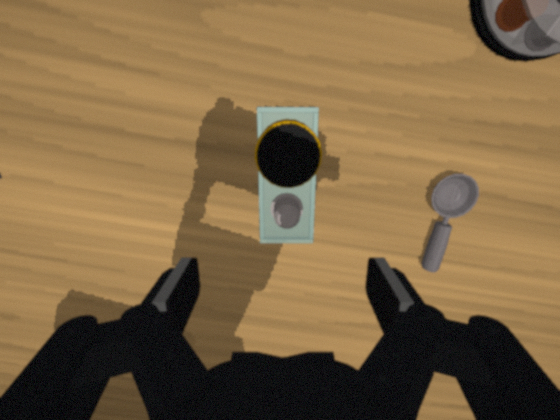

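Tour tiles (in 560-px coordinates): mat (283,163), carousel ring (295,160), coaster (286,153), tray (281,165). Stack view: lid disc (289,154), capsule (288,210), saucer corners (258,108)–(314,242). Now fitting these.

```bash
cat >> h.py <<'E'
def comp(m,uv):
    m=cv2.morphologyEx(m.astype(np.uint8),cv2.MORPH_OPEN,np.ones((3,3)))
    m=cv2.morphologyEx(m,cv2.MORPH_CLOSE,np.ones((5,5)))
    n,l=cv2.connectedComponents(m); i=l[uv[1],uv[0]]
    c=max(cv2.findContours((l==i).astype(np.uint8),cv2.RETR_EXTERNAL,cv2.CHAIN_APPROX_NONE)[0],key=len)
    return c[:,0,:]
def rect(w):
    c,(a,b),t=cv2.minAreaRect((w*1000).astype(np.float32))
    if a<b: a,b,t=b,a,t+90
    return np.array(c)/1000,a,b,(t+90)%180-90
def circ(w): 
    A=np.c_[2*w,np.ones(len(w))]; s=np.linalg.lstsq(A,(w**2).sum(1),rcond=None)[0]
    return s[:2],2*np.sqrt(s[2]+s[:2]@s[:2])
E
python3 - <<'E'
from h import *
hsv=lambda p:cv2.cvtColor(p,cv2.COLOR_RGB2HSV)
c,p,d=load("w_mat"); h=hsv(p); print("mat",rect(plane(c,comp(h[...,2]<28,(283,163)),.003)), h[163,283],h[190,330])
c,p,d=load("w_coast"); h=hsv(p); print("coast",circ(plane(c,comp(h[...,1]<80,(286,153)),.004)),h[153,286],h[153,240])
c,p,d=load("w_tray"); h=hsv(p); print("tray",rect(plane(c,comp(h[...,1]<70,(281,150)),.014)),h[150,281])
c,p,d=load("w_caro"); P=cloud(c,d); z=P[...,2]
m=(z>.04); print("caro z",np.percentile(z[100:220,220:360][m[100:220,220:360]],[5,25,50,75,95,99]))
for lo,hi in((.056,.065),(.065,.075)):
    q=P[(z>lo)&(z<hi)&(np.hypot(P[...,0]-.64,P[...,1]+.185)<.08)]; print(lo,len(q),q.mean(0) if len(q) else"", (q.min(0)+q.max(0))/2,np.ptp(q,0))
c,p,d=load("w_stack"); h=hsv(p); P=cloud(c,d); z=P[...,2]
print("hsv sauc",h[200,266],h[112,290],h[230,290])
w=comp(((h[...,0]>70)&(h[...,0]<100)&(h[...,1]>25)),(266,200)); print("saucer",rect(plane(c,w,.014)))
near=(np.hypot(P[...,0]-.43,P[...,1]-.01)<.12)
for nm,lo,hi in(("disc",.060,.074),("knob",.083,.095),("caps",.03,.04),("rim",.011,.016)):
    q=P[near&(z>lo)&(z<hi)]; print(nm,len(q),np.median(q,0).round(4),((q.min(0)+q.max(0))/2).round(4),np.ptp(q,0).round(4))
E
```

```text
mat (array([ 0.45467767, -0.36966769]), 128.46267700195312, 87.15262603759766, 28.355331420898438) [150  13  19] [ 18 125 185]
coast (array([0.64103242, 0.16927084]), np.float64(0.09629453117198637)) [ 0  6 43] [ 19 125 112]
tray (array([0.4159588 , 0.38818851]), 129.35479736328125, 98.83089447021484, 17.818912506103516) [ 0 10 78]
caro z [0.06007162 0.06077982 0.06129622 0.06189077 0.06689738 0.06791961]
0.056 9699 [ 0.6481971  -0.1893411   0.06122435] [ 0.64508499 -0.18985522  0.06168405] [0.12330888 0.12342813 0.00661303]
0.065 969 [ 0.64748075 -0.18978964  0.06696829] [ 0.64540275 -0.18979925  0.06722975] [0.08717305 0.08729994 0.00442898]
hsv sauc [ 66  23 163] [ 70  26 174] [ 67  28 157]
saucer (array([ 0.32829047, -0.00299179]), 817.9392700195312, 526.2190551757812, -80.09871864318848)
disc 3221 [0.4633 0.0139 0.0671] [0.4597 0.0132 0.0663] [0.0591 0.059  0.0124]
knob 307 [0.4599 0.0131 0.0871] [0.4594 0.013  0.0864] [0.0157 0.0156 0.0048]
caps 491 [0.3923 0.0017 0.0336] [0.4335 0.0117 0.0346] [0.112  0.0486 0.0093]
rim 1391 [0.413 0.009 0.013] [0.4255 0.0067 0.0135] [0.1566 0.0854 0.0049]
```

Run:
```python
from h import *
hsv=lambda p:cv2.cvtColor(p,cv2.COLOR_RGB2HSV)
c,p,d=load("w_mat"); h=hsv(p); 
for t in(70,90): 
  m=(h[...,2]<55)&((h[...,1]<t)|(h[...,2]<30)); w=plane(c,comp(m,(283,163)),.003); print("mat",rect(w),len(w))
c,p,d=load("w_tray"); h=hsv(p)
c,p,d=load("w_stack"); h=hsv(p); P=cloud(c,d); z=P[...,2]
q=P[(z>.0325)&(z<.037)&(np.hypot(P[...,0]-.391,P[...,1]-.001)<.025)]; print("caps",q.mean(0),(q.min(0)+q.max(0))/2,np.ptp(q,0))
m=(h[...,0]>50)&(h[...,0]<105)&(h[...,1]>12)&(h[...,2]>90); w=plane(c,comp(m,(266,215)),.014); print("saucer",rect(w),len(w))
print(r.tip_extent)
```

```text
mat (array([ 0.4341886 , -0.38041614]), 174.50717163085938, 87.66638946533203, 27.885986328125) 403
mat (array([ 0.4341066 , -0.38063007]), 175.3343048095703, 88.11898040771484, 27.98829460144043) 405
caps [0.39131978 0.00112737 0.03399141] [0.39105363 0.00103987 0.03422213] [0.0234748  0.02211152 0.00343509]
saucer (array([0.39085995, 0.00120473]), 77.61917877197266, 60.24701690673828, 9.075483322143555) 237
0.025
```

Run:
```python
from h import *
q=down(np.radians(-80.5)); k=[.4596,.0131]
command_gripper(.040,25)
r.reach([*k,.16],q); r.move_straight([*k,.0965],speed=.08,max_force=6)
s=r.read_state(); print(s["eef_pos"],s["contact_force"])
command_gripper(0,25); print(r.read_state()["grip_width"])
r.move_straight([*k,.17],speed=.12); s=r.read_state(); print(s["time_s"],s["grip_width"],s["contact_force"])
c,p,d=shot("lidup")
```

```text
[0.45993497 0.01304362 0.09696847] [ 0.38117565 -1.13877165  0.55768833]
0.015169816425889172
9.4167 0.01461343774299139 [ 0.08366752  0.13622012 -0.73075582]
```

View pics/lidup.png

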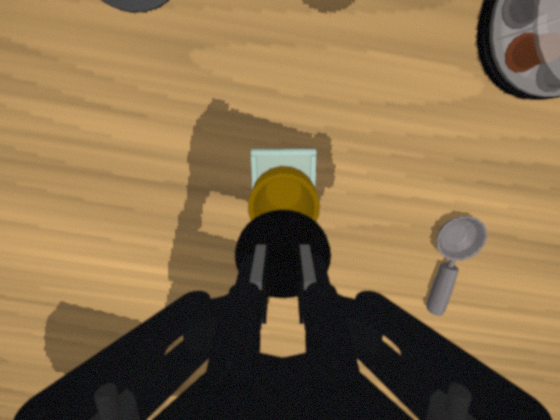

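The lid is held level in the fingers at (283,253), and the cup is open at (284,200). Placing the lid.

Run:
```python
from h import *
q=down(np.radians(-80.5)); k=[.6454,-.1898]
r.reach([*k,.17],q); r.move_straight([*k,.115],speed=.1); hit=r.move_straight([*k,.0965],speed=.03,max_force=3)
s=r.read_state(); print(hit,s["eef_pos"],s["contact_force"])
command_gripper(.04); 
r.move_straight([*k,.18],speed=.12); r.reach([.62,-.182,.25],q); c,p,d=shot("lidplaced"); print(r.read_state()["time_s"])
P=cloud(c,d); z=P[...,2]; n=np.hypot(P[...,0]-.645,P[...,1]+.19)<.06
for lo,hi in((.0685,.074),(.085,.1)):
    v=P[n&(z>lo)&(z<hi)]; print(len(v),np.median(v,0),(v.min(0)+v.max(0))/2,np.ptp(v,0))
cv2.imwrite("pics/lp.png",cv2.resize(p[60:260,180:400,::-1],None,fx=2,fy=2))
```

```text
True [ 0.64530802 -0.18983539  0.09953358] [ 0.5542493  -1.01202443  2.25194735]
13.3917
1959 [ 0.64706793 -0.1888023   0.07019779] [ 0.64590258 -0.19094129  0.07110583] [0.08549383 0.08287159 0.00519573]
214 [ 0.64540127 -0.18928648  0.0900696 ] [ 0.64510022 -0.18935639  0.08870029] [0.01547734 0.01525623 0.00706371]
```

View pics/lp.png

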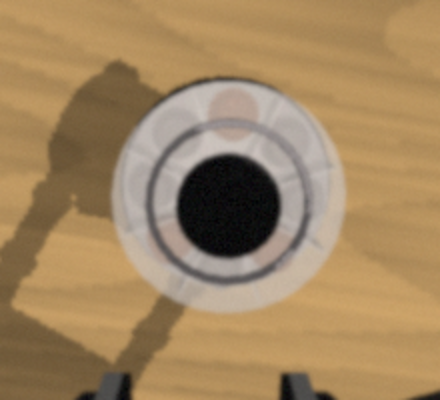

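Lid flat and centred in the ring (crop centre (228,205)). Now the capsule.

Run:
```python
from h import *
q=down(np.radians(-80.5))
command_gripper(.050,20); r.reach([.40,.003,.17],q); c,p,d=shot("caps"); P=cloud(c,d); z=P[...,2]
v=P[(z>.0325)&(z<.037)&(np.hypot(P[...,0]-.391,P[...,1]-.001)<.025)]; k=(v[:,:2].min(0)+v[:,:2].max(0))/2; print("caps",v.mean(0),k,np.ptp(v,0))
v=P[(z>.058)&(z<.066)&(np.hypot(P[...,0]-.46,P[...,1]-.0125)<.04)]; print("cup",(v.min(0)+v.max(0))/2,np.ptp(v,0))
k=[.3912,.0011]
r.move_straight([*k,.0405],q,speed=.1,max_force=6); s=r.read_state(); print(s["eef_pos"],s["contact_force"])
command_gripper(0,20); print(r.read_state()["grip_width"])
shot("capsgrip")
r.move_straight([*k,.16],speed=.1); r.hold(.2); s=r.read_state(); print(s["time_s"],s["grip_width"],s["contact_force"]); c,p,d=shot("capsup")
cv2.imwrite("pics/cu.png",p[100:400,140:430,::-1])
```

```text
caps [0.39114967 0.00119535 0.03399336] [0.39099409 0.00079826] [0.02266197 0.02429449 0.00359285]
cup [0.45940465 0.0127771  0.06118582] [0.05968205 0.05963385 0.00633173]
[0.39155554 0.00104533 0.04085441] [ 0.1269704  -0.23287625 -1.00395608]
0.027470835328723173
18.2 0.027710828330750652 [-0.04373758  0.23530661 -0.52780686]
```

View pics/cu.png

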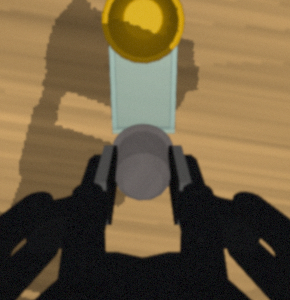

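Capsule held between the pads at crop (145,160), upright. Placing it in the tray.

Run:
```python
from h import *
q=down(np.radians(-72)); k=[.4157,.3885]
r.reach([*k,.16],q); r.move_straight([*k,.055],speed=.1); hit=r.move_straight([*k,.0383],speed=.02,max_force=2.5)
s=r.read_state(); print(hit,s["eef_pos"],s["contact_force"])
command_gripper(.05); r.move_straight([*k,.2],speed=.12); c,p,d=shot("capsplaced"); print(r.read_state()["time_s"])
P=cloud(c,d); z=P[...,2]; v=P[(z>.028)&(z<.05)&(np.hypot(P[...,0]-k[0],P[...,1]-k[1])<.06)]; print(len(v),np.median(v,0),(v.min(0)+v.max(0))/2,np.ptp(v,0))
cv2.imwrite("pics/cp.png",p[60:300,140:430,::-1])
```

```text
True [0.41548148 0.38835341 0.03900428] [-0.02221328 -0.33051369  4.70820515]
23.5333
536 [0.41569404 0.38873177 0.03168908] [0.41461809 0.38840305 0.03122464] [0.02728733 0.02694053 0.0064293 ]
```

View pics/cp.png

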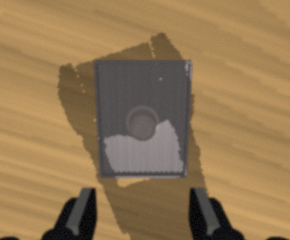

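Capsule stands upright at the tray's centre (crop (143,122)). Now the cup.

Run:
```python
from h import *
q=down(np.radians(-80.5)); k=[.4596,.0128]
command_gripper(.082,35); r.reach([*k,.16],q); r.move_straight([*k,.054],speed=.1,max_force=6); s=r.read_state(); print(s["eef_pos"],s["contact_force"])
command_gripper(.03,35); print(r.read_state()["grip_width"])
r.move_straight([*k,.16],speed=.1); r.hold(.2); s=r.read_state(); print(s["time_s"],s["grip_width"],s["contact_force"])
k=[.641,.1695]; r.reach([*k,.16],q); shot("cupup"); r.move_straight([*k,.07],speed=.1); hit=r.move_straight([*k,.051],speed=.02,max_force=3.5)
s=r.read_state(); print(hit,s["eef_pos"],s["contact_force"])
command_gripper(.082); r.move_straight([*k,.2],speed=.12); c,p,d=shot("cupplaced"); print(r.read_state()["time_s"])
P=cloud(c,d); z=P[...,2]; v=P[(z>.055)&(z<.08)&(np.hypot(P[...,0]-k[0],P[...,1]-k[1])<.06)]; print(len(v),(v.min(0)+v.max(0))/2,np.ptp(v,0),np.percentile(v[:,2],[5,50,95]))
h=cv2.cvtColor(p,cv2.COLOR_RGB2HSV); 
cv2.imwrite("pics/cpl.png",p[40:300,120:450,::-1])
```

```text
[0.45999735 0.01281178 0.05445649] [-0.0193143  -0.62189202 -0.67437854]
0.059719054178882486
28.325 0.05992986910559813 [-0.41006779 -0.29267459 -2.19377822]
True [0.6407695  0.16946665 0.05391496] [-1.09165598  0.30518557  4.45579077]
32.9
1128 [0.64019146 0.16953226 0.05894839] [0.05973194 0.05961946 0.00780871] [0.05651252 0.06072193 0.06204795]
```

View pics/cpl.png

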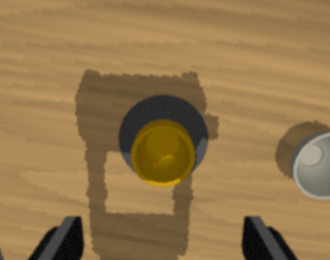

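Cup stands upright (crop (162,155), parallax accounted for) inside the coaster (162,138). Next: measure the saucer, and cross-check the coaster and mat with the fixed cameras.

Run:
```python
from h import *
hsv=lambda p:cv2.cvtColor(p,cv2.COLOR_RGB2HSV)
for n,uc,um in(("scene",(310,296),(210,152)),("side",(225,265),(362,141))):
    f=np.load(n+"0.npz"); h=hsv(f["p"]); c=cam(n)
    print(n,"coast",circ(plane(c,comp(h[...,1]<70,uc),.004)),"mat",rect(plane(c,comp((h[...,2]<60)&(h[...,1]<110),um),.003)))
q=down(np.radians(-80.5)); r.reach([.41,.007,.25],q); c,p,d=shot("saucer"); h=hsv(p); P=cloud(c,d); z=P[...,2]
uv=proj(c,[[.4255,.007,.005]])[0].round().astype(int); print(uv,h[uv[1],uv[0]])
m=(h[...,0]>50)&(h[...,0]<105)&(h[...,1]>12)&(h[...,2]>80); print("saucer",rect(plane(c,comp(m,uv),.012)))
v=P[(z>.010)&(z<.018)&(np.hypot(P[...,0]-.4255,P[...,1]-.007)<.085)]; print(len(v),rect(v[:,:2]))
cv2.imwrite("pics/sa.png",p[60:360,120:450,::-1])
```

```text
scene coast (array([0.64213303, 0.1700375 ]), np.float64(0.09627385003513779)) mat (array([ 0.43693268, -0.37923639]), 174.2449951171875, 86.07937622070312, 28.141939163208008)
side coast (array([0.63962685, 0.16980211]), np.float64(0.0954300839024628)) mat (array([ 0.43283722, -0.37900302]), 178.51370239257812, 88.30536651611328, 28.329565048217773)
[285 160] [ 63  28 163]
saucer (array([0.42483786, 0.00688924]), 148.24977111816406, 61.25914001464844, 9.653937339782715)
1398 (array([0.42521222, 0.00682375]), 149.7672119140625, 62.1236572265625, 9.831242561340332)
```

View pics/sa.png

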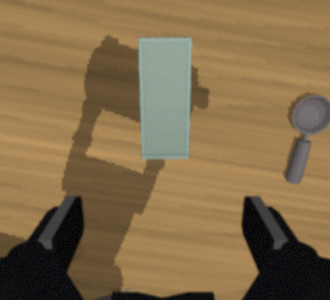

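Run:
```python
from h import *
D=np.radians; q=down(D(-80.25)); k=[.4250,.0068]
command_gripper(.072,40); r.reach([*k,.12],q); r.move_straight([*k,.045],speed=.1,max_force=8)
hit=r.move_straight([*k,.010],speed=.02,max_force=4); s=r.read_state(); zt=s["eef_pos"][2]; print(hit,s["eef_pos"],s["contact_force"])
zg=zt+.0025; r.move_straight([*k,zg],speed=.03)
command_gripper(.03,40); s=r.read_state(); print(s["grip_width"],s["contact_force"],s["eef_pos"])
r.move_straight([*k,.15],speed=.1); r.hold(.2); s=r.read_state(); print(s["time_s"],s["grip_width"],s["contact_force"],zg); open("zg","w").write(str(zg))
c,p,d=shot("saup"); cv2.imwrite("pics/su.png",p[60:400,100:460,::-1])
```

```text
True [0.42498521 0.00681075 0.01668454] [ 0.29581388 -0.44520917  6.58816477]
0.0608393036770015 [-1.68681158  0.14116965 11.09786649] [0.42516172 0.00677523 0.01975738]
39.2667 0.06091283420432974 [ 0.35006677  0.55802875 -1.65134104] 0.019184543275715882
```

View pics/su.png

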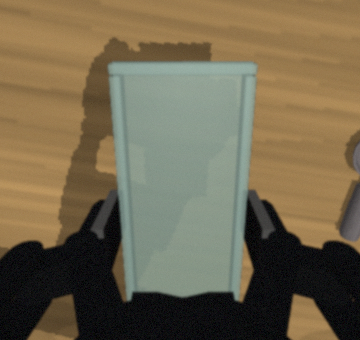

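Saucer gripped centrally between the pads (crop (185,180)). I'll check its level and yaw in the grip by depth, then place it.

Run:
```python
from h import *
D=np.radians; c,p,d=load("saup"); P=cloud(c,d); z=P[...,2]
u=np.array([np.cos(D(9.75)),np.sin(D(9.75))]); R=P[...,:2]-[.425,.0068]; a=R@u; b=R@[-u[1],u[0]]
m=(abs(b)<.022)&(a>-.03)&(a<.066)&(z>.1); A=np.c_[a[m],b[m],np.ones(m.sum())]; print("slopes",np.linalg.lstsq(A,z[m],rcond=None)[0])
v=P[(z>.135)&(z<.155)&(a>0)&(a<.1)&(abs(b)<.05)]; rr=(v[:,:2]-[.425,.0068])@u; print("far end",np.percentile(rr,[99,99.9]))
q=down(D(-61.9)); k=[.4343,-.3800]
r.reach([*k,.15],q); r.move_straight([*k,.045],speed=.1); hit=r.move_straight([*k,.0195],speed=.02,max_force=4)
s=r.read_state(); print(hit,s["eef_pos"],s["contact_force"])
command_gripper(.072); s=r.read_state(); print(s["contact_force"]); r.move_straight([*k,.25],speed=.12); r.hold(.3)
c,p,d=shot("saplaced"); print(r.read_state()["time_s"])
P=cloud(c,d); z=P[...,2]; v=P[(z>.0125)&(z<.024)&(np.hypot(P[...,0]-k[0],P[...,1]-k[1])<.09)]; print(len(v),np.median(v[:,2]),rect(v[:,:2]))
h=cv2.cvtColor(p,cv2.COLOR_RGB2HSV); m=(h[...,2]<60)&(h[...,1]<90)|((h[...,0]>45)&(h[...,0]<110)&(h[...,2]>60)); uv=proj(c,[[*k,.008]])[0].astype(int); print("mat",rect(plane(c,comp(m,uv),.003)))
cv2.imwrite("pics/sp.png",p[60:360,120:450,::-1])
```

```text
slopes [-0.33065131 -0.01161771  0.17494484]
far end [0.07465815 0.07474696]
True [ 0.43423372 -0.37993461  0.0228294 ] [-0.36489391  1.25740301  4.51210806]
[ 0.44761471  0.24117631 -0.0398782 ]
45.6417
1331 0.01605667713849629 (array([ 0.43443427, -0.37963696]), 148.14547729492188, 62.13859558105469, 28.14777183532715)
mat (array([ 0.43412891, -0.38125366]), 174.57791137695312, 86.93775939941406, 27.883241653442383)
```

View pics/sp.png

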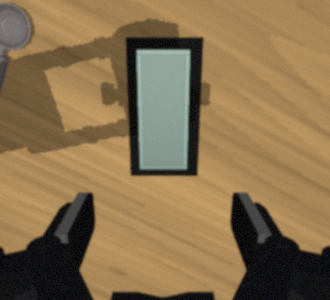

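Saucer centred on the mat (crop (163,108)) and parallel to within 0.3°. The slope fit was spoiled by gripper pixels in its window, but placed rim heights are normal. One last overview before handing in.

Run:
```python
from h import *
p,d=optics.get_image("scene"); cv2.imwrite("pics/final.png",p[:,:,::-1])
P=cloud(cam("scene"),d); P0=cloud(cam("scene"),np.load("scene0.npz")["d"])
for n,x,y,lo,hi,rad in(("bowl",.649,.003,.03,.06,.05),("caps",.4155,.3885,.025,.06,.04),("cup",.64,.1695,.05,.08,.05),("knob",.6454,-.1895,.08,.1,.04),("spoon",.394,-.187,.008,.03,.075)):
    f=lambda Q:(lambda v:(len(v),v.mean(0).round(4)) if len(v) else 0)(Q[(Q[...,2]>lo)&(Q[...,2]<hi)&(np.hypot(Q[...,0]-x,Q[...,1]-y)<rad)])
    print(n,f(P0),f(P))
```

```text
bowl (301, array([0.6508, 0.0011, 0.0402])) (298, array([0.6512, 0.0011, 0.0403]))
caps 0 (113, array([0.4194, 0.3876, 0.031 ]))
cup 0 (281, array([0.6437, 0.1708, 0.059 ]))
knob 0 (41, array([ 0.6488, -0.1873,  0.0883]))
spoon (188, array([ 0.4053, -0.1792,  0.014 ])) (184, array([ 0.4054, -0.1794,  0.0142]))
```

View pics/final.png

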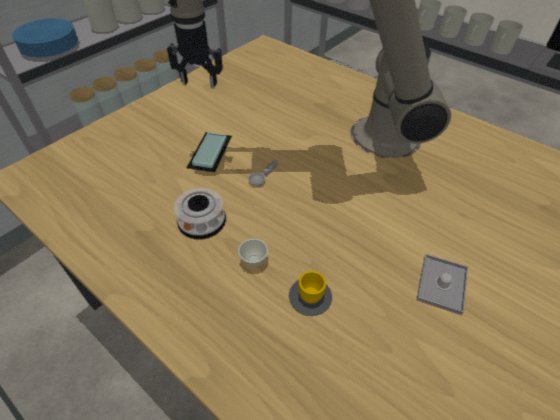

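The final view shows the lid in the ring (199,203), the capsule in the tray (445,281), the cup on the coaster (311,288) and the saucer on the mat (210,151). The bowl and spoon haven't moved.

```bash
python3 -c "
from workcell import r
r.finish_job(); print(r.read_state()['time_s'])"
```

```text
the job is handed in; nothing more can be done
the job is handed in; nothing more can be done
```

I moved all four pieces in the order asked and handed the job in, with the robot's clock at about 46 s of the 134 s allowed. No verdict is reported.

Last checks:
- **Lid:** it lies flat inside the steel ring, about 0.5 mm off centre.
- **Capsule:** it stands upright at the middle of the tray floor.
- **Cup:** it stands upright about 1 mm from the coaster's centre.
- **Saucer:** it lies within about 1.5 mm of the mat's centre and within 0.3° of parallel.
- **Sugar bowl and spoon:** neither has moved, to within 0.5 mm.

**Checks that failed or disagreed:**
- The in-grip tilt check of the saucer was no use because gripper pixels got into it. I judged it level by eye in the lifted picture, and by its rim height once placed.
- The fingertips pressed on the ledge with about 11 N while closing on the saucer, because the pads swing forward as they close.
- The cameras disagreed by up to 4 mm on the mat's position and 2.5 mm on the coaster's. I used the wrist camera's figures.

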